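# Offer a heatsink up over the power module of an amplifier board

## Task

Slide the finned heatsink straight out from under the hood of the parts feeder, then carry it over the things on the desk to the amplifier board and hold it level about one centimetre above the black, copper-topped power module, centred on it and with the heatsink's long side along the module's long side. Do not touch the board or anything on it, and leave the rosin jar and the tape roll where they stand. Finish while still holding the heatsink there, hovering and still: do not put it down or let go.

Things in the scene. Friction and masses are not known exactly. Their poses are not given: they have to be found in the camera images.
- heatsink_center (a point): Centre (half-way up) of the loose aluminium heatsink with upright fins: 32 mm along its x, 40 mm along its y (long side, the fins are spaced along y and run along x), 24 mm high, about 45 g, rigid. It lies on the feeder deck, long side along the deck, its rear 8 to 13 mm under the hood.
- heatsink: The same heatsink; origin at the centre of its underside, z up.
- feeder_mouth (a point): Fixed feeder: point on the deck's top (20 mm above the desk) in the plane of the hood's open mouth, mid-width; x points into the hood, away from the mouth. Deck 28 mm wide, open from x=-62 mm to 0, above a base plate 64 mm wide, 4 mm thick. Blue hood x=0 to 55 mm, 46 mm wide outside, 38 mm inside; roof underside 28 mm, roof top 32 mm above the deck.
- module_top (a point): Centre of the top face of the black power module (copper pad on top), 25 mm above the desk. Module 34 mm along x (long side), 26 mm along y, 9 mm high. Board and holder are fixed.
- amp_board: Green board 110 x 68 mm, top face at 16 mm, long side x, in a holder with two rails at y=+-38 mm (10 mm wide, top at 20 mm, screw heads 22 mm; 118 mm long); origin on the desk under the module's centre. Three dark blue capacitors at x=+44 mm (14 mm across, top at 42 mm, y=-26 to 26 mm) and a green terminal block at x=-45 mm (12 mm thick, top at 34 mm, y=-22 to 22 mm).
- rosin_jar: Brown jar with green cap, 70 mm across, 67 mm high; origin at its foot. Leave alone.
- tape_roll: Black roll of tape lying flat, 63 mm across, 18 mm high; origin at its underside. Leave alone.
Things that resemble listed ones, but are neither listed nor needed, are in the scene too. What is shaped like the heatsink but brown is not meant.

How it is judged:
By the outcome, as a careful person would: the job done as asked, in the order asked, and still so for the second after the job is handed in, while the arm keeps its last pose, push and grip.
It also fails if it takes over 48 s, if anything falls off the work surface, if the arm or the gripper's body presses on something with over 40 N, if the wrist force passes 120 N, or if a joint passes its speed limit or range.

## Robot

A 6-joint arm with a two-finger parallel gripper is mounted at the origin on a cart in front of the work surface, level with it; the furniture and walls round the work are solid. World frame = base frame: x ahead of the robot, y to its left, z up, the work surface at z = 0. Lengths are in m, angles in rad, forces in N, time in s.
With the tool pointing down it reaches from about 0.35 to 0.725 m from the base axis. Payload 4.3 kg.
Tool frame: the origin (TCP) lies at the very end of the fingers, on their centre line; the grasp point (between the pads) lies 19 mm behind it (robot.tcp_to_grasp is the distance from the TCP to the grasp point, in m); z points along the fingers, y is the direction in which the jaws open and shut (so a half turn about z gives the same grasp; the last joint's range is limited). The gripper opens to 85 mm and grips with 20 to 120 N. Pads are 22 mm wide; open, the fingers measure 114 mm over their backs; the gripper's body (76 mm by 85 mm) begins 54 mm behind the grasp point. The pads swing forward as they close: fully open they stand 13 mm farther back than shut.
Start: joints at [-1.342, 0.377, 0.081, 1.274, 0, 1.46], TCP at [0.191, -0.542, 0.231] pointing down, gripper open.
Joint ranges: [-2.72, 2.72], [-0.84, 1.66], [-1.02, 1.22], [-1.77, 2.12], [-1.37, 1.28], [-3.14, 3.14]. Speed limits (rad/s): [2.57, 2.57, 3.14, 3.14, 3.14, 3.14].

## Interface

Orientations are given as a unit quaternion [x, y, z, w].
In Python, from station import robot gives the robot as it stands. The module is installed in compiled form; this text tells all that it offers.
- The arm moves only by the shell command python3 -m pendant 'ROWS' [FORCE]. ROWS is JSON, a list of rows, each a list of 3 entries, a list of its own where there are three numbers: the closure, from 0 (fully open) to 1 (shut), then the shift along the tool's x, y, z in mm, then the turn, a rotation vector about the tool's x, y, z in degrees. A call has exactly 10 rows; each row shifts and turns the commanded pose from where the row before left it, along the tool's axes as they then stand; what a row does not reach is not made up. A row lasts 1/8 s, in which the tool goes at most 62.5 mm and 10.7 degrees, less where a joint would pass 70% of its speed; a pose out of reach is approached as far as the arm can. A call is refused whole if a number of a shift passes 62.5 or a number of a turn 10.7, either way. A call with a gripper value outside its range is refused whole. The fingers move at their own pace and stop on an object; FORCE is the grip in N (left out, the last holds). Time passes only in rows, so rows that do not move let the fingers close, or fill a call up. It gives the time, the measured TCP pose, the force and the opening at its end, in the units of the state.
- robot.state(): the state, without advancing time (a new reading comes with each control period).
- robot.snapshot(name): name is "side" or "top" or "wrist"; returns the picture (480x640x3 uint8, red, green, blue); there is no depth.
- robot.get_calibration(name): a dict with "mtx" (3x3 intrinsics, pixels), "k1" (the pictures are not rectified: a ray, as slopes to the right and down, at radius r is drawn at 1 + k1 r^2 times it, then the intrinsics apply), "rvec" (rotation vector, rad) and "tvec" (3), from world to camera coordinates, as OpenCV has them. Camera axes: x right, y down, z forward; pixel columns grow to the right and rows downward; lengths in m; the calibration is good to about 2 mm. A picture is of the moment at which its call begins: read the wrist's pose just before it. get_calibration takes no time and is no camera call; for the wrist camera it gives the pose at the moment of the call.
- robot.job_done(): hands the job in, once; it reports no verdict.
The state is a dict: "time": time; "joint_positions": joint angles; "qd": joint speeds; "joint_torque": joint torques, N m; "eef_pos": TCP position; "ee_rot": TCP orientation; "contact_force": force on the tool from outside, world axes, zero at the start; "torque": the same for the moment, N m; "opening": finger opening in m.
Only numpy, scipy, OpenCV 4.12 (cv2) and the standard library are available. Lean on these libraries where they do the work, as an engineer would, in place of code of your own. Each camera call takes 0.05 s, during which the arm holds its last target. There are 200 camera calls.

## Working session

There is one attempt and no reset: what is moved stays moved. The work goes in short steps, Python scripts to look and compute and a shell command to move; the robot and the scene stay as the last step left them, time stands still between calls to the robot, and variables do not carry over. Pictures are saved under pics/ and viewed, about 8 in all and at most 12, crops included, and the job is handed in when it is done.

```bash
mkdir -p pics
cat > h.py <<'E'
import numpy as np, cv2
from scipy.spatial.transform import Rotation as R
from station import robot
def cam(n):
    c=robot.get_calibration(n); M=R.from_rotvec(np.ravel(c['rvec'])).as_matrix(); t=np.ravel(c['tvec'])
    return dict(K=np.array(c['mtx']),k1=float(c['k1']),M=M,t=t,C=-M.T@t)
def ray(c,p):
    q=np.array([(p[0]-c['K'][0,2])/c['K'][0,0],(p[1]-c['K'][1,2])/c['K'][1,1]]); s=q.copy()
    for _ in range(20): s=q/(1+c['k1']*(s@s))
    d=c['M'].T@np.array([s[0],s[1],1]); return d/np.linalg.norm(d)
def onz(c,p,z):
    d=ray(c,p); return c['C']+d*(z-c['C'][2])/d[2]
def proj(c,P):
    q=c['M']@np.array(P)+c['t']; s=q[:2]/q[2]; s=s*(1+c['k1']*(s@s)); return c['K'][:2,:2]@s+c['K'][:2,2]
def tri(c1,p1,c2,p2):
    d1,d2=ray(c1,p1),ray(c2,p2); A=np.stack([d1,-d2],1); s=np.linalg.lstsq(A,c2['C']-c1['C'],rcond=None)[0]
    a,b=c1['C']+s[0]*d1,c2['C']+s[1]*d2; return (a+b)/2,np.linalg.norm(a-b)
def snap(n,f=None):
    c=cam(n); im=robot.snapshot(n)[:,:,::-1].copy()
    if f: cv2.imwrite('pics/'+f,im)
    return c,im
E
python3 - <<'E'
from h import *
for n in('top','side','wrist'):
    c,im=snap(n,n+'0.png'); print(n,c['C'].round(3),c['K'][0,0],c['k1'])
print(robot.state())
E
```

```text
top [0.396 0.052 1.111] 533.7385615590372 0.050164451002981926
side [-0.416 -0.107  0.502] 544.0036181206734 -0.14187580419209958
wrist [ 0.262 -0.518  0.374] 346.3145775745544 -0.05450270427693883
{'time': 0.15, 'joint_positions': array([-1.34232640e+00,  3.77889773e-01,  7.99300644e-02,  1.27440161e+00,
       -6.66140599e-06,  1.46050906e+00]), 'qd': array([ 0.00096292, -0.00052083,  0.00420943, -0.00061898, -0.00041144,
        0.00018621]), 'joint_torque': array([ 3.57906611e-04, -4.64037609e+01,  2.70169938e+01,  1.39147058e-02,
       -1.02278816e-04,  2.05085553e-05]), 'eef_pos': array([ 0.19097706, -0.54182428,  0.23057759]), 'ee_rot': array([ 9.85689404e-01,  1.68569825e-01, -4.95366901e-05, -7.80933141e-04]), 'contact_force': array([-0.10737678, -0.41878686,  0.03334485]), 'torque': array([0.00724274, 0.01959222, 0.02630063]), 'opening': 0.08540316344180615}
```

View pics/top0.png

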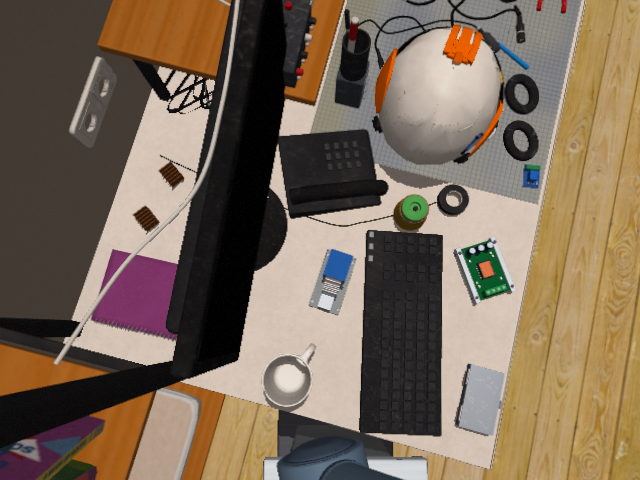

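View pics/side0.png

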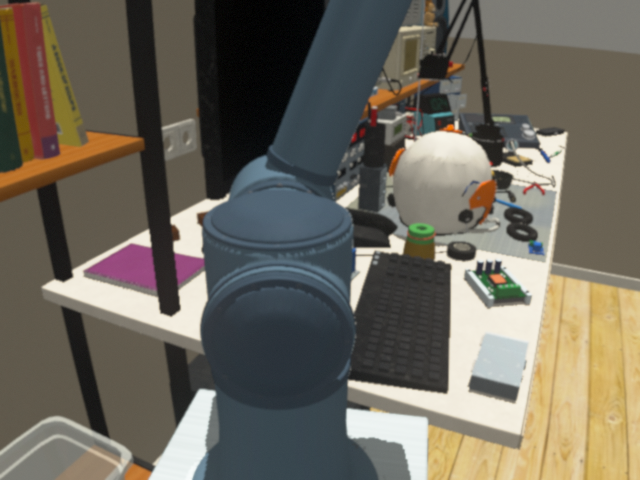

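The top view shows the feeder (blue hood at about (338,265), finned part at about (330,285), open deck towards (326,300)) and the board at (485,270). The jar is at (412,210), the tape at (452,199), and brown look-alikes are at (172,175) and (146,217). In the side view the arm hides the feeder. The candidates are the grey finned part at (330,285) and the two brown ones, and the grey one fits the description. I'll check it in one crop.

Run:
```python
from h import *
t=cv2.imread('pics/top0.png')
a=cv2.resize(t[240:325,300:365],None,fx=7,fy=7,interpolation=cv2.INTER_CUBIC)[:595]
b=cv2.resize(t[230:310,450:520],None,fx=4.5,fy=4.5,interpolation=cv2.INTER_CUBIC)
o=np.zeros((600,800,3),np.uint8); o[:a.shape[0],:a.shape[1]]=a; o[:b.shape[0],460:460+b.shape[1]]=b[:,:340]
cv2.imwrite('pics/crop1.png',o)
c=cam('top')
for n,p,z in [('base',(330,460),0),('hood',(338,265),.052),('deck',(330,285),.044),('mod',(486,269),.025),('jar',(413,208),.067),('tape',(453,199),.018)]: print(n,onz(c,p,z).round(3))
print(proj(c,[.19,-.54,.23]),proj(c,[0,0,0]))
```

```text
base [0.149 0.029 0.   ]
hood [0.525 0.012 0.052]
deck [0.485 0.028 0.044]
mod [ 0.52  -0.29   0.025]
jar [ 0.638 -0.138  0.067]
tape [ 0.668 -0.231  0.018]
[710.49589737 472.29734083] [345.66529024 545.28442651]
```

View pics/crop1.png

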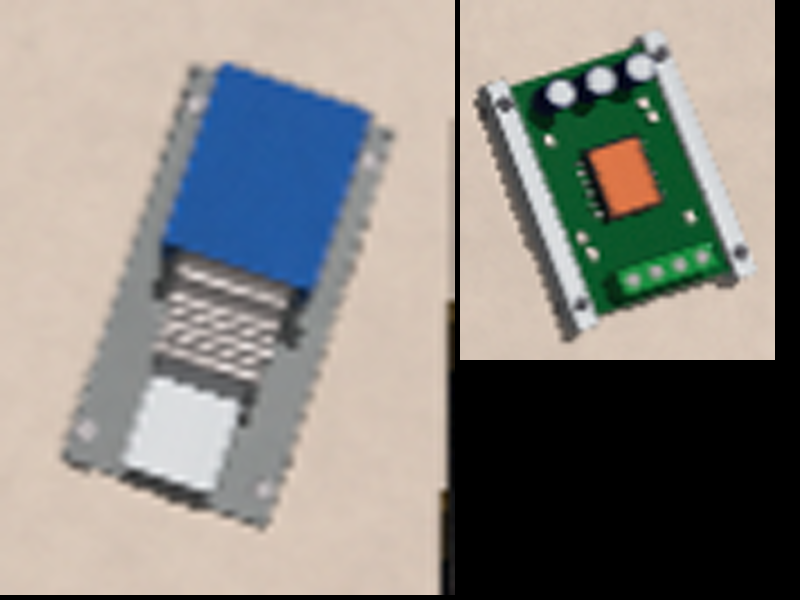

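View pics/wrist0.png

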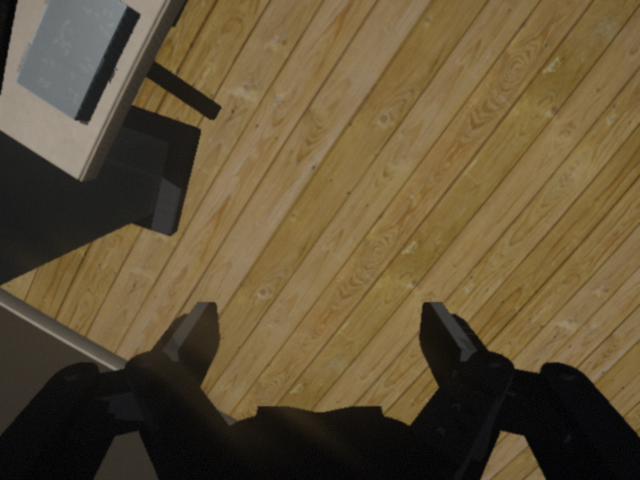

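The crop confirms the choice: a light grey finned block on the deck, fins across it, rear under the blue hood. The hood roof corners are at crop (222,63), (375,110), (165,243) and (305,290), and the copper pad is centred near (625,178). The start wrist view shows mostly floor, with a grey box at top left. Next I'll work out the approach pose.

Run:
```python
from h import *
c=cam('top')
f=lambda x,y:(300+x/7-.5+.5/7,240+y/7-.5+.5/7)
P=[onz(c,f(*p),.052) for p in [(222,63),(375,110),(305,293),(165,243)]]
for p in P: print(p.round(4))
d=(P[0]+P[1]-P[2]-P[3])/2; print('hood axis deg',np.degrees(np.arctan2(d[1],d[0])),np.linalg.norm(d[:2]), 'mouth',((P[2]+P[3])/2).round(4))
g=lambda x,y:(450+(x-460)/4.5,230+y/4.5)
Q=[onz(c,g(*p),.025) for p in [(586,153),(640,138),(661,203),(607,220)]]
m=(Q[0]+Q[1]-Q[2]-Q[3])/2; print('mod',np.mean(Q,0).round(4),np.degrees(np.arctan2(m[1],m[0])),np.linalg.norm(m[:2]))
for z in(.1,.3,.45,.6): print(z,onz(c,(240,355),z).round(3),onz(c,(285,60),z).round(3),onz(c,(175,372),z).round(3))
s=robot.state(); print(R.from_quat(s['ee_rot']).as_matrix().round(3))
p=cam('wrist'); T=R.from_quat(s['ee_rot']).as_matrix()
print('cam in tool',T.T@(p['C']-s['eef_pos']),(p['M']@T).round(3))
```

```text
[0.5577 0.0257 0.052 ]
[ 0.5441 -0.018   0.052 ]
[0.4918 0.0024 0.052 ]
[0.506  0.0421 0.052 ]
hood axis deg -19.51729774673927 0.055194784320932166 mouth [0.4989 0.0223 0.052 ]
mod [ 0.5186 -0.2903  0.025 ] 14.419122736472772 0.0309215091002396
0.1 [0.352 0.196 0.1  ] [0.938 0.119 0.1  ] [0.323 0.313 0.1  ]
0.3 [0.361 0.167 0.3  ] [0.831 0.106 0.3  ] [0.337 0.262 0.3  ]
0.45 [0.367 0.146 0.45 ] [0.751 0.096 0.45 ] [0.348 0.223 0.45 ]
0.6 [0.374 0.125 0.6  ] [0.67  0.086 0.6  ] [0.359 0.184 0.6  ]
[[ 0.943  0.332 -0.   ]
 [ 0.332 -0.943  0.002]
 [ 0.    -0.002 -1.   ]]
cam in tool [ 0.07494614  0.00079336 -0.14337706] [[-0.001  1.    -0.001]
 [-0.956 -0.001 -0.292]
 [-0.292  0.001  0.956]]
```

```bash
python3 -m pendant '[[0,[47,-40,0],[0,0,0]],[0,[47,-40,0],[0,0,0]],[0,[47,-40,0],[0,0,0]],[0,[47,-40,0],[0,0,0]],[0,[47,-40,0],[0,0,0]],[0,[47,-40,0],[0,0,0]],[0,[47,-40,0],[0,0,0]],[0,[47,-40,0],[0,0,0]],[0,[47,-40,0],[0,0,0]],[0,[47,-40,0],[0,0,0]]]'
python3 -m pendant '[[0,[0,0,0],[0,0,-10.5]],[0,[0,0,0],[0,0,-10.5]],[0,[0,0,0],[0,0,-10.5]],[0,[0,0,0],[0,0,-10.5]],[0,[0,0,0],[0,0,-10.5]],[0,[0,0,0],[0,0,-10.5]],[0,[0,0,0],[0,0,-10.5]],[0,[0,0,0],[0,0,-10.5]],[0,[0,0,0],[0,0,-10.5]],[0,[0,0,0],[0,0,-10.5]]]'
```

```text
time: 1.4
eef_pos: [0.5021, -0.007, 0.2312]
ee_rot: [0.986, 0.169, 0.0, 0.0]
contact_force: [0.5, -0.8, 0.6]
opening: 0.0855
time: 2.65
eef_pos: [0.5012, -0.0088, 0.231]
ee_rot: [0.464, 0.886, -0.0, -0.0]
contact_force: [-0.2, 0.0, -0.2]
opening: 0.0855
```

```bash
python3 -m pendant '[[0,[0,0,0],[0,0,-9]],[0,[0,0,0],[0,0,-9]],[0,[0,0,0],[0,0,-9]],[0,[0,0,0],[0,0,-9]],[0,[-4,7,15],[0,0,0]],[0,[-4,7,15],[0,0,0]],[0,[-4,7,15],[0,0,0]],[0,[-4,7,15],[0,0,0]],[0,[0,0,0],[0,0,0]],[0,[0,0,0],[0,0,0]]]'
python3 - <<'E'
from h import *
c,im=snap('wrist','w1.png'); np.save('w1c.npy',c,allow_pickle=True)
cv2.imwrite('pics/w1crop.png',cv2.resize(im[60:360,160:560],None,fx=2,fy=2,interpolation=cv2.INTER_CUBIC))
E
```

```text
time: 3.9
eef_pos: [0.526, 0.0121, 0.1714]
ee_rot: [0.17, 0.985, -0.0, 0.0]
contact_force: [0.1, 0.3, -0.1]
opening: 0.0853
```

View pics/w1crop.png

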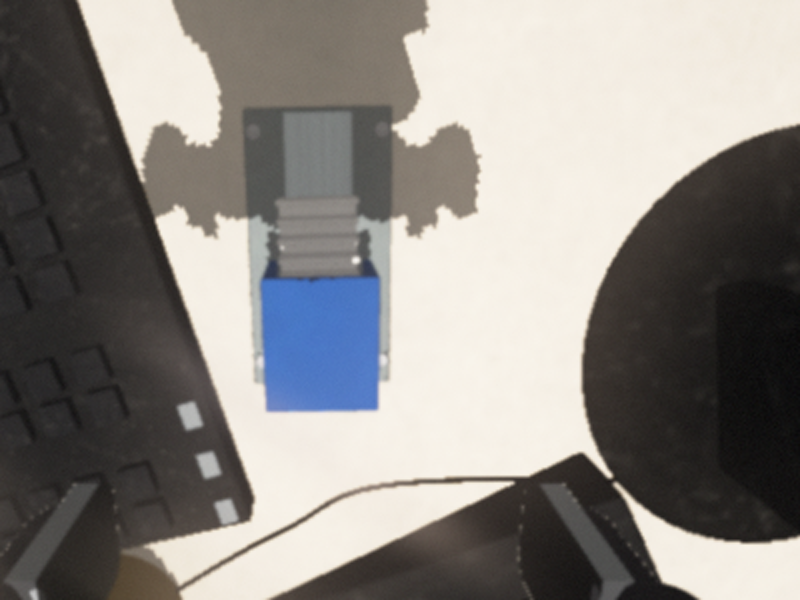

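The wrist view shows the feeder centred and aligned. The roof's front corners are at crop (262,278) and (379,278), the heatsink's front top edge runs from (277,198) to (358,198), and the module isn't in view. I'll triangulate against the top view.

Run:
```python
from h import *
c=cam('wrist'); t=cam('top'); s=robot.state()
im=cv2.imread('pics/w1.png'); hsv=cv2.cvtColor(im,cv2.COLOR_BGR2HSV)
m=cv2.inRange(hsv,(105,150,150),(125,255,255)); k=max(cv2.findContours(m,0,2)[0],key=cv2.contourArea); print('blue',cv2.minAreaRect(k),cv2.boundingRect(k))
f=lambda x,y:(300+x/7-.43,240+y/7-.43); w=lambda x,y:(160+x/2-.25,60+y/2-.25)
for n,a,b in [('roof+y',(379,278),(165,243)),('roof-y',(262,278),(305,293)),('rear+y',(378,410),(222,63)),('rear-y',(267,410),(375,110)),('hs+y',(358,198),(155,352)),('hs-y',(277,198),(258,382))]:
    P,e=tri(c,w(*a),t,f(*b)); print(n,P.round(4),'err',e.round(4))
u=np.array([.943,-.334]);v=np.array([.334,.943])
for n,a,z in [('roof+y',(379,278),.052),('roof-y',(262,278),.052),('rear+y',(378,410),.052),('rear-y',(267,410),.052),('hs+y',(358,198),.044),('hs-y',(277,198),.044),('deckfront+',(353,112),.02),('deckfront-',(284,112),.02),('plate+',(391,107),.004),('plate-',(244,107),.004)]:
    P=onz(c,w(*a),z); q=P[:2]-s['eef_pos'][:2]; print(n,P.round(4),'along',(q@u).round(4),'across',(q@v).round(4))
```

```text
blue ((319.5, 228.0), (58.0, 55.0), 90.0) (292, 199, 56, 59)
roof+y [0.504  0.0421 0.0719] err 0.0003
roof-y [0.4896 0.0036 0.0761] err 0.0001
rear+y [0.5568 0.0256 0.0577] err 0.0004
rear-y [ 0.5447 -0.018   0.0493] err 0.0005
hs+y [0.4769 0.0449 0.0395] err 0.0017
hs-y [0.4669 0.0158 0.0481] err 0.0001
roof+y [0.5079 0.0424 0.052 ] along -0.0274 across 0.0226
roof-y [4.928e-01 2.000e-04 5.200e-02] along -0.0275 across -0.0223
rear+y [0.559  0.0252 0.052 ] along 0.0265 across 0.0234
rear-y [ 0.5439 -0.0172  0.052 ] along 0.0265 across -0.0216
hs+y [0.4774 0.0447 0.044 ] along -0.057 across 0.0145
hs-y [0.467  0.0156 0.044 ] along -0.057 across -0.0164
deckfront+ [0.4463 0.0546 0.02  ] along -0.0896 across 0.0134
deckfront- [0.4369 0.0283 0.02  ] along -0.0897 across -0.0145
plate+ [0.4491 0.0714 0.004 ] along -0.0925 across 0.0303
plate- [0.4281 0.0126 0.004 ] along -0.0927 across -0.0322
```

```bash
python3 -m pendant '[[0.4,[15,-0.3,0],[0,0,-0.5]],[0.4,[15,-0.3,0],[0,0,0]],[0.4,[14,-0.3,0],[0,0,0]],[0.4,[0,0,16],[0,0,0]],[0.4,[0,0,20],[0,0,0]],[0.4,[0,0,20],[0,0,0]],[0.4,[0,0,20],[0,0,0]],[0.4,[0,0,20],[0,0,0]],[0.4,[0,0,0],[0,0,0]],[0.4,[0,0,0],[0,0,0]]]' 40
python3 - <<'E'
from h import *
c,im=snap('wrist','w2.png'); print(robot.state()['eef_pos'])
cv2.imwrite('pics/w2crop.png',im[0:480,60:580])
E
```

```text
time: 5.2
eef_pos: [0.4843, 0.0258, 0.0761]
ee_rot: [0.166, 0.986, -0.0, 0.0]
contact_force: [-0.2, 0.1, 0.2]
opening: 0.0511
[0.4847518  0.02578081 0.07632204]
```

View pics/w2crop.png

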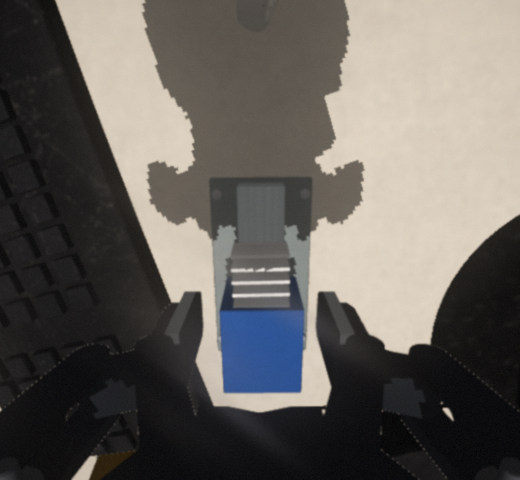

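The heatsink (crop x 228–292) sits centred between the fingers (203 and 316), and its front edge is at y≈243. I'll check this along the deck.

Run:
```python
from h import *
c=cam('wrist'); s=robot.state(); T=R.from_quat(s['ee_rot']).as_matrix()
for n,p,z in [('front',(320,243),.044),('roof',(321,308),.052),('L',(288,300),.044),('R',(352,300),.044),('deckfront',(321,183),.02)]: print(n,(T.T@(onz(c,p,z)-s['eef_pos'])*1000).round(1))
```

```text
front [19.1 -0.  32.3]
roof [-15.1   0.5  24.3]
L [-14.4 -17.9  32.3]
R [-14.4  17.9  32.4]
deckfront [47.7  0.6 56.2]
```

```bash
python3 -m pendant '[[0.4,[1,0,9],[0,0,0]],[0.4,[0,0,15],[0,0,0]],[0.4,[0,0,15],[0,0,0]],[0.4,[0,0,10],[0,0,0]],[0.4,[0,0,6],[0,0,0]],[0.4,[0,0,4],[0,0,0]],[0.4,[0,0,0],[0,0,0]],[0.7,[0,0,0],[0,0,0]],[0.9,[0,0,0],[0,0,0]],[0.9,[0,0,0],[0,0,0]]]' 40
python3 -m pendant '[[0.9,[0,0,0],[0,0,0]],[0.9,[0,0,0],[0,0,0]],[0.9,[0,0,0],[0,0,0]],[0.9,[0,0,0],[0,0,0]],[0.9,[4,0,0],[0,0,0]],[0.9,[5,0,0],[0,0,0]],[0.9,[5,0,0],[0,0,0]],[0.9,[5,0,0],[0,0,0]],[0.9,[5,0,0],[0,0,0]],[0.9,[0,0,0],[0,0,0]]]'
python3 - <<'E'
from h import *
c,im=snap('wrist','w3.png'); print(robot.state()['eef_pos'])
cv2.imwrite('pics/w3crop.png',im[0:480,60:580])
E
```

```text
time: 6.5
eef_pos: [0.4838, 0.0261, 0.0168]
ee_rot: [0.166, 0.986, 0.0, 0.001]
contact_force: [0.1, -0.0, 3.2]
opening: 0.0316
time: 7.75
eef_pos: [0.4606, 0.0341, 0.0168]
ee_rot: [0.166, 0.986, 0.0, 0.001]
contact_force: [1.4, 0.8, 5.8]
opening: 0.0309
[0.46056988 0.03408996 0.01677696]
```

View pics/w3crop.png

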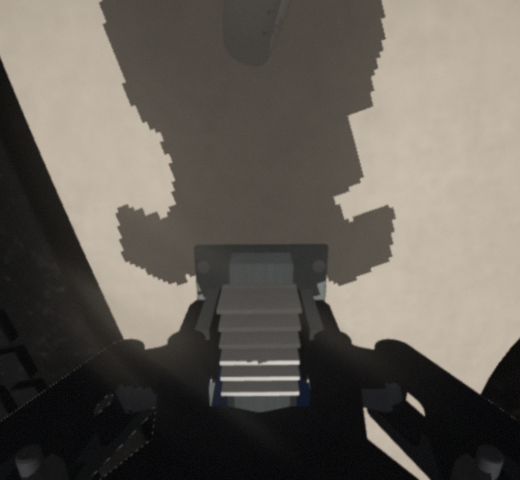

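Gripped: the heatsink sits square between the pads and slid out with the hand, its front face at y≈285–314. I'll slide it 6 mm more, then lift.

```bash
python3 -m pendant '[[0.9,[3,0,0],[0,0,0]],[0.9,[3,0,0],[0,0,0]],[0.9,[0,0,-3],[0,0,0]],[0.9,[0,0,-8],[0,0,0]],[0.9,[0,0,-20],[0,0,0]],[0.9,[0,0,-33],[0,0,0]],[0.9,[0,0,-33],[0,0,0]],[0.9,[0,0,-33],[0,0,0]],[0.9,[0,0,0],[0,0,0]],[0.9,[0,0,0],[0,0,0]]]'
python3 - <<'E'
from h import *
c=cam('wrist'); s=robot.state(); T=R.from_quat(s['ee_rot']).as_matrix(); print(s['eef_pos'],s['contact_force'])
c3=c # camera is fixed to the tool: heatsink underside at tool z=-.0032, top at -.0272
for p,z in [((360-1,285),-.0032),((278,285),-.0032),((360,314),-.0272),((277,314),-.0272),((360,395),-.0272),((277,395),-.0272)]:
    print((T.T@(onz(c,p,s['eef_pos'][2]-z)-s['eef_pos'])*1000).round(1))
_,im=snap('wrist','w4.png')
g=cv2.cvtColor(im,cv2.COLOR_BGR2GRAY).astype(float); print(g[270:410:2,320].astype(int))
g3=cv2.cvtColor(cv2.imread('pics/w3.png'),cv2.COLOR_BGR2GRAY); print(g3[270:410:2,320])
c,t=snap('top','top1.png'); snap('side','side1.png')
cv2.imwrite('pics/w4crop.png',np.hstack([im[200:480,160:480],cv2.resize(t[180:320,440:540],None,fx=2,fy=2,interpolation=cv2.INTER_CUBIC)]))
E
```

```text
time: 9.05
eef_pos: [0.4539, 0.036, 0.1455]
ee_rot: [0.166, 0.986, -0.0, -0.001]
contact_force: [-0.8, -0.2, -0.3]
opening: 0.0315
[0.45387858 0.03599487 0.14552074] [-0.81238015 -0.16380612 -0.28348013]
[10.6 17.2 -3.2]
[ 10.6 -18.5  -3.2]
[  9.5  15.  -27.2]
[  9.5 -16.2 -27.2]
[-27.9  16.4 -27.3]
[-27.9 -17.7 -27.2]
[233 233 231 230 204 132 122 119 122 118 115 118 114 112 112 106 108 108
 107 106 115 114 103  99  99 102 100 100 103 112 111 100  98  99  98 102
 102 110 111 103  97 100 100 101 101 110 139 136 105  99 101 102 102 157
 231 189 101 100 101 102 106 194 231 196 215 216 215 215 215 216]
[ 79  76  76  78  78  77  78  75  77  75  72  75  75  76  74  74  77  77
  78  81  86  86  78  75  76  76  77  79  81  88  85  75  75  77  79  76
  79  84  86  79  75  76  76  78  78  80 105 156  87  76  78  76  78 125
 197 151  77  75  76  76  82 158 194 104  76  76  76  75  76  74]
```

View pics/w4crop.png

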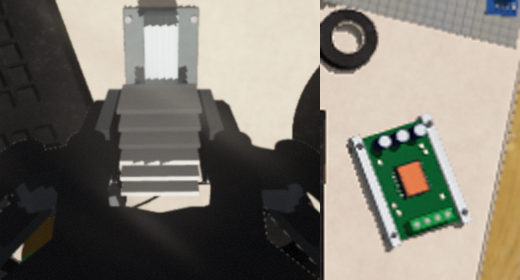

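The heatsink came clear and is held: in the wrist view its six fin tops run from row 310 to 396. The tape is at its old place in the top view, and the module is unobstructed. Next I turn the hand and go to a viewing pose beside the module.

```bash
python3 -m pendant '[[0.9,[0,0,0],[0,0,-8.4]],[0.9,[0,0,0],[0,0,-8.4]],[0.9,[0,0,0],[0,0,-8.4]],[0.9,[0,0,0],[0,0,-8.3]],[0.9,[-6,-46,0],[0,0,0]],[0.9,[-6,-48,0],[0,0,0]],[0.9,[-6,-48,0],[0,0,0]],[0.9,[-6,-48,0],[0,0,0]],[0.9,[-6,-48,0],[0,0,0]],[0.9,[-6,-48,0],[0,0,0]]]'
python3 -m pendant '[[0.9,[-6,-46,0],[0,0,0]],[0.9,[0,0,0],[0,0,0]],[0.9,[0,0,0],[0,0,0]],[0.9,[0,0,0],[0,0,0]],[0.9,[0,0,0],[0,0,0]],[0.9,[0,0,0],[0,0,0]],[0.9,[0,0,0],[0,0,0]],[0.9,[0,0,0],[0,0,0]],[0.9,[0,0,0],[0,0,0]],[0.9,[0,0,0],[0,0,0]]]'
cat > mod.py <<'E'
from h import *
def copper(n,f,z=.025):
    c,im=snap(n,f); hsv=cv2.cvtColor(im,cv2.COLOR_BGR2HSV); m=cv2.inRange(hsv,(4,110,100),(16,255,255))
    P0=proj(c,[.5186,-.2903,.025]); ks=[k for k in cv2.findContours(m,0,2)[0] if cv2.contourArea(k)>30]
    k=min(ks,key=lambda k:np.linalg.norm(k.reshape(-1,2).mean(0)-P0))
    b=cv2.boxPoints(cv2.minAreaRect(k)); mo=cv2.moments(k); ctr=(mo['m10']/mo['m00'],mo['m01']/mo['m00'])
    W=np.array([onz(c,p,z) for p in b]); e=[W[1]-W[0],W[2]-W[1]]; l=max(e,key=np.linalg.norm)
    print(n,'px',np.round(ctr,1),'xyz',onz(c,ctr,z).round(4),'long deg',np.degrees(np.arctan2(l[1],l[0])).round(1),[np.linalg.norm(x).round(4) for x in e])
    return c,im,ctr
E
python3 - <<'E'
from mod import *
c,im,p=copper('wrist','w5.png'); d,t,q=copper('top','top2.png'); e,si,r=copper('side','side2.png')
print(tri(c,p,d,q),tri(c,p,e,r)); s=robot.state(); print(s['eef_pos'],s['ee_rot'])
cv2.imwrite('pics/c5.png',np.hstack([im[100:480,120:520],cv2.resize(si[180:340,400:560],(380,380),interpolation=cv2.INTER_CUBIC)]))
E
```

```text
time: 10.45
eef_pos: [0.5605, -0.2332, 0.1449]
ee_rot: [-0.125, 0.992, 0.001, -0.001]
contact_force: [0.1, 0.9, 0.2]
opening: 0.0313
time: 11.7
eef_pos: [0.5781, -0.2752, 0.1463]
ee_rot: [-0.125, 0.992, -0.0, -0.0]
contact_force: [-0.0, -0.3, -0.0]
opening: 0.0313
wrist px [311.9 144.8] xyz [ 0.5138 -0.2984  0.025 ] long deg 104.4 [np.float64(0.0184), np.float64(0.0158)]
top px [486.7 269.2] xyz [ 0.5195 -0.2912  0.025 ] long deg -156.5 [np.float64(0.0204), np.float64(0.0312)]
side px [499.  278.9] xyz [ 0.5162 -0.2921  0.025 ] long deg -14.5 [np.float64(0.0292), np.float64(0.0291)]
(array([ 0.51784972, -0.2975718 ,  0.00797423]), np.float64(0.007553135797086361)) (array([ 0.51439813, -0.29511004,  0.0256314 ]), np.float64(0.006614822059288127))
[ 0.57808629 -0.27519169  0.14628349] [-1.25424401e-01  9.92103179e-01 -4.34216822e-05 -1.97845569e-05]
```

View pics/c5.png

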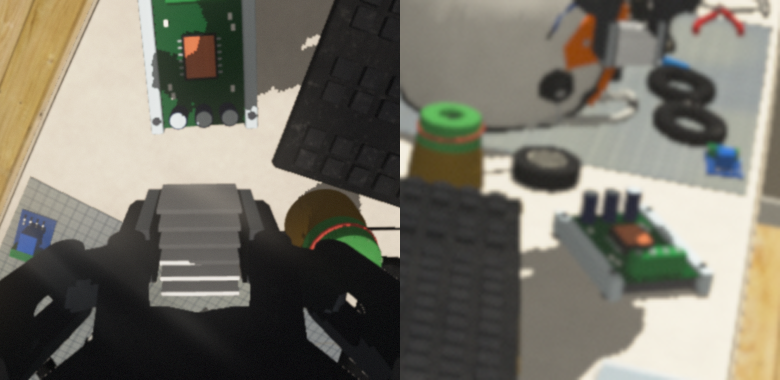

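The wrist view shows the copper pad at full pixels x 302–336, y 137–180, partly shaded, so my mask caught only part of it. The rails lean about 5° relative to the tool, so I'll re-measure from the rail edges and a wider copper mask.

Run:
```python
from mod import *
c=cam('wrist'); im=cv2.imread('pics/w5.png'); s=robot.state(); T=R.from_quat(s['ee_rot']).as_matrix()
hsv=cv2.cvtColor(im,cv2.COLOR_BGR2HSV); m=cv2.inRange(hsv,(0,90,50),(20,255,255)); m[:,:280]=0;m[:,360:]=0;m[:110]=0;m[200:]=0
m=cv2.morphologyEx(m,cv2.MORPH_CLOSE,np.ones((3,3),np.uint8))
k=max(cv2.findContours(m,0,2)[0],key=cv2.contourArea); r=cv2.minAreaRect(k); print(r)
W=np.array([onz(c,p,.025) for p in cv2.boxPoints(r)]); mo=cv2.moments(k); ctr=(mo['m10']/mo['m00'],mo['m01']/mo['m00'])
print('ctr',ctr,onz(c,ctr,.025).round(4),W.mean(0).round(4),[np.linalg.norm(W[i]-W[i-1]).round(4) for i in(1,2)],[np.degrees(np.arctan2(*(W[i]-W[i-1])[1::-1])).round(1) for i in(1,2)])
def ang(a,b,z):
    A,B=onz(c,a,z),onz(c,b,z); return np.degrees(np.arctan2(*(B-A)[1::-1])).round(2)
o=np.array([120,100])
for a,b in [((138,0),(150,133)),((155,0),(162,130)),((247,0),(258,127))]: print(ang(a+o,b+o,.020))
# rails outer edge in line fit: green board mask contour
g=cv2.inRange(hsv,(45,60,30),(85,255,255)); g[230:]=0; g[:,:255]=0; g[:,385:]=0
L,Rr=[],[]
for y in range(110,200,3):
    xs=np.where(g[y])[0]
    if len(xs)>20: L.append((xs[0],y));Rr.append((xs[-1],y))
for S in(L,Rr):
    P=np.array([onz(c,p,.016)[:2] for p in S]); vx,vy,x,y=cv2.fitLine(P.astype(np.float32),cv2.DIST_HUBER,0,.001,.001).ravel(); 
    if vx<0: vx,vy=-vx,-vy
    print('green edge',np.degrees(np.arctan2(vy,vx)).round(2),'offset of ctr',round(float((onz(c,ctr,.025)[0]-x)*-vy+(onz(c,ctr,.025)[1]-y)*vx),4))
print(np.degrees(np.arctan2(T[1,0],T[0,0])))
# top view board green
for f in('top0.png','top1.png'):
    t=cv2.imread('pics/'+f);d=cam('top');h=cv2.cvtColor(t,cv2.COLOR_BGR2HSV);mm=cv2.inRange(h,(50,80,30),(85,255,255));mm[:225]=0;mm[:,:450]=0;mm[320:]=0
    mm=cv2.morphologyEx(mm,cv2.MORPH_CLOSE,np.ones((15,15),np.uint8))
    k=max(cv2.findContours(mm,0,2)[0],key=cv2.contourArea);B=np.array([onz(d,p,.016) for p in cv2.boxPoints(cv2.minAreaRect(k))]);l=max(B[1]-B[0],B[2]-B[1],key=np.linalg.norm);print('top board',B.mean(0).round(4),np.degrees(np.arctan2(l[1],l[0])),np.linalg.norm(B[1]-B[0]),np.linalg.norm(B[2]-B[1]))
print('wrist vs top of same pt?',onz(c,(298-20,231),.02))
```

```text
((319.2953796386719, 156.31690979003906), (42.93379592895508, 31.39603042602539), 86.8201675415039)
ctr (319.4597929936306, 156.12606157112526) [ 0.5203 -0.2909  0.025 ] [ 0.5207 -0.2909  0.025 ] [np.float64(0.023), np.float64(0.0313)] [np.float64(107.4), np.float64(18.3)]
17.19
15.72
21.75
green edge 20.74 offset of ctr 0.0309
green edge 17.43 offset of ctr -0.0323
-165.5894700394164
top board [ 0.5206 -0.2908  0.016 ] -162.58706132466662 0.0651942592031222 0.11207378381157129
top board [ 0.5206 -0.2908  0.016 ] -162.58706132466662 0.0651942592031222 0.11207378381157129
wrist vs top of same pt? [ 0.58593178 -0.30862178  0.02      ]
```

Wrist and top views now agree: module at (0.5205, −0.2909), axis about 18.2°. I'll turn 3.8° more, move over it, and come down to an intermediate height.

```bash
python3 -m pendant '[[0.9,[0,0,0],[0,0,-3.8]],[0.9,[17,1,0],[0,0,0]],[0.9,[17,1,0],[0,0,0]],[0.9,[17,1,0],[0,0,0]],[0.9,[17,0,0],[0,0,0]],[0.9,[0,0,20],[0,0,0]],[0.9,[0,0,30],[0,0,0]],[0.9,[0,0,25],[0,0,0]],[0.9,[0,0,10],[0,0,0]],[0.9,[0,0,0],[0,0,0]]]'
python3 -m pendant '[[0.9,[0,0,0],[0,0,0]],[0.9,[0,0,0],[0,0,0]],[0.9,[0,0,0],[0,0,0]],[0.9,[0,0,0],[0,0,0]],[0.9,[0,0,0],[0,0,0]],[0.9,[0,0,0],[0,0,0]],[0.9,[0,0,0],[0,0,0]],[0.9,[0,0,0],[0,0,0]],[0.9,[0,0,0],[0,0,0]],[0.9,[0,0,0],[0,0,0]]]'
python3 - <<'E'
from h import *
s=robot.state(); print(s['eef_pos'],s['ee_rot'],s['contact_force']); T=R.from_quat(s['ee_rot']).as_matrix(); print(np.degrees(np.arctan2(T[1,0],T[0,0]))%360)
w,im=snap('wrist','w6.png'); c,t=snap('side','side6.png')
cs=[s['eef_pos']+T@np.array([-8.2+a,b,z])/1000 for a in(-20,20) for b in(-16,16) for z in(-3.2,-27.2)]
print(np.round([proj(c,p) for p in cs],1).tolist())
cv2.imwrite('pics/c6.png',np.hstack([im[100:480,140:500],cv2.resize(t[230:325,450:560],(440,380),interpolation=cv2.INTER_CUBIC)]))
E
```

```text
time: 13.1
eef_pos: [0.5121, -0.2934, 0.061]
ee_rot: [-0.158, 0.987, 0.0, -0.0]
contact_force: [-0.6, -0.3, -0.4]
opening: 0.0312
time: 14.35
eef_pos: [0.5125, -0.2936, 0.0613]
ee_rot: [-0.158, 0.987, -0.0, -0.0]
contact_force: [-0.0, -0.2, -0.0]
opening: 0.0316
[ 0.51254615 -0.29358082  0.06130305] [-1.58252347e-01  9.87398700e-01 -3.53639443e-05 -2.10301718e-05] [-0.005446   -0.17643271 -0.00238957]
198.21094136401658
[[504.3, 253.9], [506.2, 242.4], [488.9, 254.9], [490.6, 243.3], [513.9, 263.3], [516.0, 251.5], [498.0, 264.4], [499.9, 252.5]]
```

View pics/c6.png

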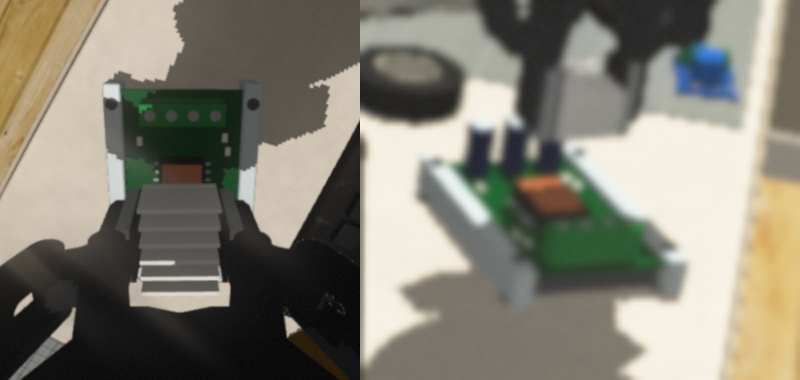

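The wrist view shows the copper pad just ahead of the heatsink and square to it, with the pad at crop x 161–203 and the heatsink at 138–218. The side view shows the held heatsink with its bottom edge at the predicted row, clear of the board. The fin rows were the same before and after lifting, so it's level. Next is the lateral check and the final drop.

Run:
```python
from h import *
c=cam('wrist'); s=robot.state(); T=R.from_quat(s['ee_rot']).as_matrix(); im=cv2.imread('pics/w6.png'); hsv=cv2.cvtColor(im,cv2.COLOR_BGR2HSV)
tl=lambda p,z:(T.T@(onz(c,p,z)-s['eef_pos'])*1000).round(1)
m=cv2.inRange(hsv,(0,90,40),(20,255,255))
for y in (266,272,278):
    xs=np.where(m[y,280:370])[0]+280; print(y,xs[0],xs[-1]+1,'pad y',tl((xs[0],y),.025)[:2],tl((xs[-1]+1,y),.025)[:2])
ys=np.where(m[255:284,322])[0]+255; print('pad near edge x',ys[0],tl((322,ys[0]),.025),'want module half pad')
for a,b,y,z in[(245,398,270,.02)]: print('rails',tl((a,y),z),tl((b,y),z))
u=s['eef_pos'][2]+.0032
print('heatsink bottom front',tl((277.5,285),u),tl((357.5,285),u))
M=np.array([.5205,-.2909,.025]); print('module in tool',(T.T@(M-s['eef_pos'])*1000).round(1))
```

```text
266 302 343 pad y [  5.  -10.5] [ 5.  12.2]
272 303 343 pad y [  1.4 -10. ] [ 1.4 12.3]
278 303 342 pad y [ -2.2 -10.1] [-2.2 11.8]
pad near edge x 264 [ 6.2  0.5 36.3] want module half pad
rails [  0.6 -43.6  41.3] [ 0.6 44.2 41.3]
heatsink bottom front [ 11.1 -19.3  -3.2] [11.1 15.9 -3.2]
module in tool [-8.4  0.1 36.3]
```

```bash
python3 -m pendant '[[0.9,[-0.5,1,0],[0,0,0]],[0.9,[0,0,6],[0,0,0]],[0.9,[0,0,8],[0,0,0]],[0.9,[0,0,7],[0,0,0]],[0.9,[0,0,5],[0,0,0]],[0.9,[0,0,3],[0,0,0]],[0.9,[0,0,0],[0,0,0]],[0.9,[0,0,0],[0,0,0]],[0.9,[0,0,0],[0,0,0]],[0.9,[0,0,0],[0,0,0]]]'
python3 -m pendant '[[0.9,[0,0,0],[0,0,0]],[0.9,[0,0,0],[0,0,0]],[0.9,[0,0,0],[0,0,0]],[0.9,[0,0,0],[0,0,0]],[0.9,[0,0,0],[0,0,0]],[0.9,[0,0,0],[0,0,0]],[0.9,[0,0,0],[0,0,0]],[0.9,[0,0,0],[0,0,0]],[0.9,[0,0,0],[0,0,0]],[0.9,[0,0,0],[0,0,0]]]'
python3 - <<'E'
from h import *
w,im=snap('wrist','w7.png'); c,t=snap('side','side7.png'); s=robot.state(); print(s['contact_force'],s['eef_pos'])
cv2.imwrite('pics/c7.png',np.hstack([im[100:480,140:500],cv2.resize(t[230:325,450:560],(440,380),interpolation=cv2.INTER_CUBIC)]))
E
```

```text
time: 15.7
eef_pos: [0.5129, -0.2926, 0.0325]
ee_rot: [-0.158, 0.987, -0.0, 0.0]
contact_force: [-0.1, -0.5, -0.3]
opening: 0.0315
time: 16.95
eef_pos: [0.5128, -0.2925, 0.0323]
ee_rot: [-0.158, 0.987, -0.0, 0.0]
contact_force: [-0.7, -0.3, -1.4]
opening: 0.0314
[ 0.46454519  0.19231833 -1.70315287] [ 0.51271233 -0.29250598  0.03231445]
```

View pics/c7.png

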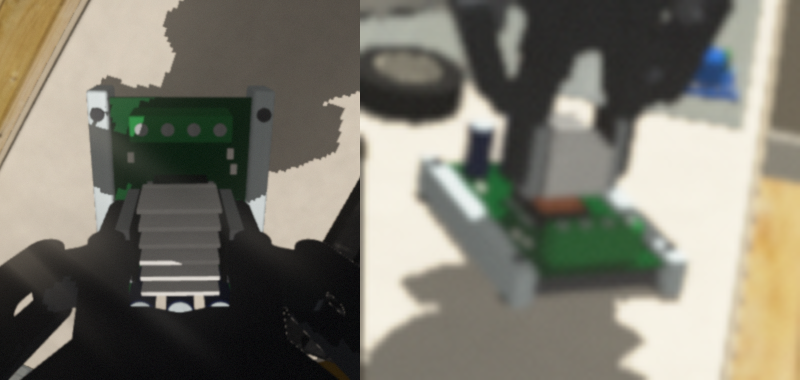

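The wrist view shows the heatsink (crop x 138–218) centred between the rails (87–272). The side view shows it hovering above the copper pad with a clear gap, and the force shows no upward contact. Handing in.

```bash
python3 -c "
from station import robot
s=robot.state(); print(s['time'],s['eef_pos'],s['contact_force'],abs(s['qd']).max(),s['opening']); print(robot.job_done())"
```

```text
17.05 [ 0.51271233 -0.29250598  0.03231445] [ 0.46454519  0.19231833 -1.70315287] 0.001275346662955318 0.03163897430063659
the job is handed in; nothing more can be done
None
```

I slid the heatsink about 30 mm straight out of the feeder, lifted it and carried it about 0.15 m up to the amplifier board. It is now held still above the power module, at about 17 s on the clock.

- **Position:** by arm pose and pictures, the underside is about 10 mm above the module's copper top. It is centred to about 1–2 mm, with its long side within about 1° of the module's.
- **Level:** the fin rows looked the same in the wrist picture before and after lifting, so it did not tilt in the grip.
- **Contact:** nothing pushed up on the tool at the end. The force reading was about −1.7 N vertically, a bit more than the heatsink's weight of about 0.45 N; I took it as sensor drift and did not pursue it.
- **Other things on the desk:** the path stayed clear of the rosin jar and tape roll. I did not measure their positions again at the end.

**Checks that disagreed:**
- The first top-view crop gave the module's angle as 14.4°. The rails, board and copper pad gave readings mostly between 17° and 21°, so I used 18.2°.
- Two-view heights of the hood's front corners came out about 20 mm too high because those corners are blurred. The heatsink's own height agreed with the text to within about 5 mm.
- The wrist camera reads about 1 mm off sideways, which I allowed for in the final shift.

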